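# Unlatch and part the slip-casting mould

## Robot

A 7-joint arm with a two-finger parallel gripper is mounted at the origin on a cart in front of the work surface, level with it; the furniture and walls round the work are solid. World frame = base frame: x ahead of the robot, y to its left, z up, the work surface at z = 0. Lengths are in m, angles in rad, forces in N, time in s.
With the tool pointing down it reaches from about 0.425 to 0.925 m from the base axis. Payload 6.8 kg.
Tool frame: the origin (TCP) lies midway between the tips of the shut fingers; the grasp point (between the pads) lies 19 mm behind it; z points along the fingers, y is the line along which they close (so a half turn about z gives the same grasp; the last joint's range is limited). The gripper opens to 85 mm and grips with 20 to 120 N. Pads are 22 mm wide; open, the fingers measure 114 mm over their backs; the gripper's body (76 mm by 85 mm) begins 54 mm behind the grasp point. The pads swing forward as they close: fully open they stand 13 mm farther back than shut.
Start: joints at [1.036, 0.477, 0.022, 1.555, -0.011, 1.109, -0.083], TCP at [0.279, -0.614, 0.231] pointing down, gripper open.
Joint ranges: [-2.96, 2.96], [-0.34, 2.1], [-1.41, 1.46], [0.24, 2.44], [-1.37, 4.51], [0.17, 1.92], [-2.96, 2.96]. Speed limits (rad/s): [2.39, 2.39, 3.14, 3.14, 3.14, 3.14, 3.14].

## Interface

Orientations are given as a unit quaternion [w, x, y, z].
In Python, from station import * gives the robot as it stands. The module is installed in compiled form; this text tells all that it offers.
- The arm moves only by the shell command python3 -m jog 'ROWS' [OPENING] [FORCE]. ROWS is JSON, a list of rows, each an object of numbers: "x", "y", "z": the shift along the tool's x, y, z in m; "ax", "ay", "az": the turn, a rotation vector about the tool's x, y, z in rad. In form: [{"x": .., "y": .., "z": .., "ax": .., "ay": .., "az": ..}, ...]. A call has 1 to 12 rows; each row is the pose to reach, as a shift and turn from the pose commanded when the call began, along the tool's axes at that moment; what a row does not reach only later rows make up. A row lasts 1/10 s, in which the tool goes at most 50 mm and 8.59 degrees, less where a joint would pass 70% of its speed; a pose out of reach is approached as far as the arm can. A call with a gripper value outside its range is refused whole. OPENING is the opening, from 0 (shut) to 1 (fully open), set as the call begins (- or left out, the last holds). The fingers move at their own pace and stop on an object; FORCE is the grip in N (left out, the last holds). Time passes only in rows, so rows that repeat a pose let the fingers close. It gives the time, the measured TCP pose, the force, the opening and the grip force at its end, in the units of the state.
- get_obs(): the state, without advancing time (a new reading comes with each control period).
- read_camera(name): name is "side" or "top"; returns the picture (400x640x3 uint8, red, green, blue); there is no depth.
- camera_params(name): a dict with "K" (3x3 intrinsics, pixels), "D" ([k1, k2, p1, p2, k3] as OpenCV has them; the pictures are not rectified), "origin" and "attitude" of the camera in the world. Camera axes: x right, y up, looking along -z (the intrinsics and any distortion apply to the point x, -y, -z); pixel columns grow to the right and rows downward; lengths in m; the calibration is good to about 2 mm. A picture is of the moment at which its call begins. camera_params takes no time and is no camera call.
- hand_in(): hands the job in; it is judged then, once.
The state is a dict: "t": time; "q": joint angles; "joint_vel": joint speeds; "joint_torque": joint torques, N m; "eef_pos": TCP position; "tool_rot": TCP orientation; "contact_force": force on the tool from outside, world axes, zero at the start; "torque": the same for the moment, N m; "gripper_width": opening from 0.0 (shut) to 1.0 (fully open); "grasp_force": force on a finger pad.
Only numpy, scipy, OpenCV 4.12 (cv2) and the standard library are available. Lean on these libraries where they do the work, as an engineer would, in place of code of your own. Each camera call takes 0.05 s, during which the arm holds its last target. There are 200 camera calls.

## Task

Open the two-part plaster mould: lift the lever of its draw latch up past centre and right over, so that the wire bail springs up off the claw, then draw the sliding half by its wooden lug fully out to its stop. Leave the latch open and do not disturb the jars and the tape roll standing behind the mould.

Things in the scene. Friction and masses are not known exactly. Their poses are not given: they have to be found in the camera images.
- mould: Plaster mould on a plywood board (240x125x12 mm, x -85..155) fixed to the table. Origin: board's underside below the parting line; +x (roughly robot's left) is the way the sliding half moves out, z up. Fixed half x -80..0, sliding half x 0..95 when shut, both y -50..50, tops at z = 85 mm. A steel draw latch crosses the parting line at y = -20. Place and heading vary.
- lever_pivot (a point): Hinge of the latch lever, on the fixed half, at (-28, -20, 105) mm of the mould's frame; the hinge axis is the mould's y axis.
- lever_grip (a point): Centre of the black cross-grip at the lever's end: 15 mm thick, 44 mm long along the mould's y, 80 mm from the hinge. Shut, the lever lies level towards -x, the grip 28 mm beyond the fixed half's end and clear of the board, 107 mm above the table. Pinched by its two ends it can be carried round in an arc, turning between the pads.
- latch_lever (a joint): Lever angle, rad: 0 shut and level (towards -x), 1.57 upright, 1.9 stop, leaning over the sliding half (towards +x). The bail's 10 N tension resists (1 N at the grip) up to about 0.3 (centre), then helps; by 1.3 the bail is slack and springs up off the claw. Let go beyond upright it falls over to its stop.
- bail_bar (a point): Middle of the round cross-bar (6 mm, 30 mm long) of the wire bail, a loop 62 mm long hinged on the lever. Latched, it lies behind the claw, 99 mm above the table; freed, it stands up beside the lever, more than 20 mm higher than the claw.
- claw_tip (a point): Top of the steel claw (14 mm wide) on the sliding half, that holds the bail; about 106 mm above the table.
- pull_lug (a point): Centre of the top of the wooden lug on the sliding half: 24 mm thick along the mould's y, 26 mm along its x, top 125 mm above the table and 40 mm above the plaster. At (78, 0, 125) mm of the mould's frame when shut.
- half (a joint): How far the sliding half is drawn out along the mould's +x, m: 0 shut, 0.050 against the stop. It runs on runners with about 2 N friction and stays where it is left; the latched bail blocks it.
- jar_a: Small glazed jar, 61 mm across, 66 mm tall, loose; origin at its underside. Bystander.
- jar_b: Squat glazed jar, 53 mm across, 44 mm tall, loose; origin at its underside. Bystander.
- tape: Roll of brown tape lying flat, 60 mm across, 24 mm tall, loose; origin at its underside. Bystander.

How it is judged:
By the outcome, as a careful person would: the job done as asked, in the order asked, and still so for the second after the job is handed in, with the robot touching nothing.
It also fails if it takes over 45 s, if anything falls off the work surface, if the arm or the gripper's body presses on something with over 40 N, if the wrist force passes 120 N, or if a joint passes its speed limit or range.

## Working session

There is one attempt and no reset: what is moved stays moved. The work goes in short steps, Python scripts to look and compute and a shell command to move; the robot and the scene stay as the last step left them, time stands still between calls to the robot, and variables do not carry over. Pictures are saved under pics/ and viewed, at most 10 in all, crops included, and the job is handed in when it is done.

```bash
mkdir -p pics; python3 - <<'E'
from station import *
import cv2
for n in("top","side"):
    p=camera_params(n); print(n,p)
    cv2.imwrite(f"pics/{n}0.png",read_camera(n)[:,:,::-1])
o=get_obs(); print(o["t"],o["eef_pos"],o["tool_rot"],o["gripper_width"])
E
```

```text
top {'K': array([[377.26414917,   0.        , 313.62052145],
       [  0.        , 377.26414917, 202.54639062],
       [  0.        ,   0.        ,   1.        ]]), 'D': array([-0.02653221,  0.        ,  0.        ,  0.        ,  0.        ]), 'origin': array([0.4566184 , 0.11850574, 0.94792754]), 'attitude': array([-0.6992785 , -0.05702792,  0.05683176,  0.71030103])}
side {'K': array([[462.62707463,   0.        , 317.97108673],
       [  0.        , 462.62707463, 205.01110293],
       [  0.        ,   0.        ,   1.        ]]), 'D': array([-0.04565273,  0.        ,  0.        ,  0.        ,  0.        ]), 'origin': array([ 1.18965067, -0.11326124,  0.80734815]), 'attitude': array([0.77234562, 0.29348886, 0.20359802, 0.5252565 ])}
0.1 [ 0.27918975 -0.61397878  0.2304352 ] [-7.66947465e-04  9.77316569e-01  2.11782166e-01 -2.23264659e-04] 1.0015689980616913
```

View pics/top0.png

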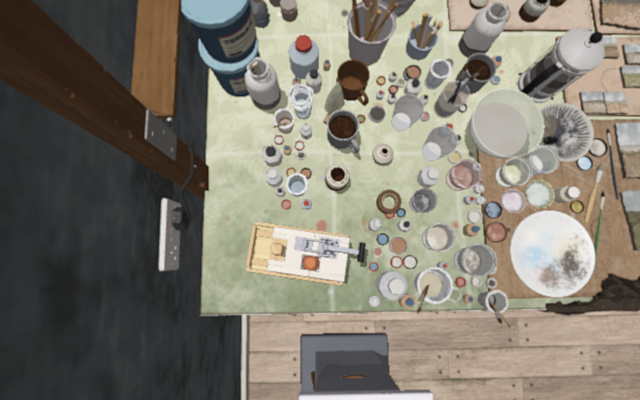

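View pics/side0.png

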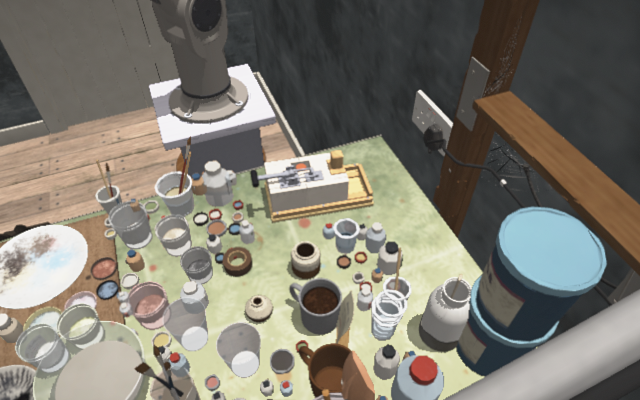

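```bash
cat > h.py <<'E'
import numpy as np, cv2
from scipy.spatial.transform import Rotation as R
from station import *
def rot(q): return R.from_quat(np.roll(q,-1)) # wxyz -> xyzw
def ray(n,uv):
    p=camera_params(n); u=cv2.undistortPoints(np.array([[uv]],float),p["K"],p["D"])[0,0]
    return p["origin"],rot(p["attitude"]).apply([u[0],-u[1],-1])
def plane(n,uv,z):
    o,d=ray(n,uv); return o+d*(z-o[2])/d[2]
def two(a,b):
    o1,d1=ray("top",a);o2,d2=ray("side",b)
    s=np.linalg.lstsq(np.c_[d1,-d2],o2-o1,rcond=None)[0]
    p,q=o1+s[0]*d1,o2+s[1]*d2
    return (p+q)/2,np.linalg.norm(p-q)
E
python3 - <<'E'
import cv2,numpy as np
a=cv2.imread("pics/top0.png")[212:294,240:376]; b=cv2.imread("pics/side0.png")[140:226,244:380]
f=lambda i:cv2.resize(i,(780,290),interpolation=cv2.INTER_CUBIC)
cv2.imwrite("pics/crop.png",np.vstack([f(a),f(b)]))
E
```

```text
(no output)
```

View pics/crop.png

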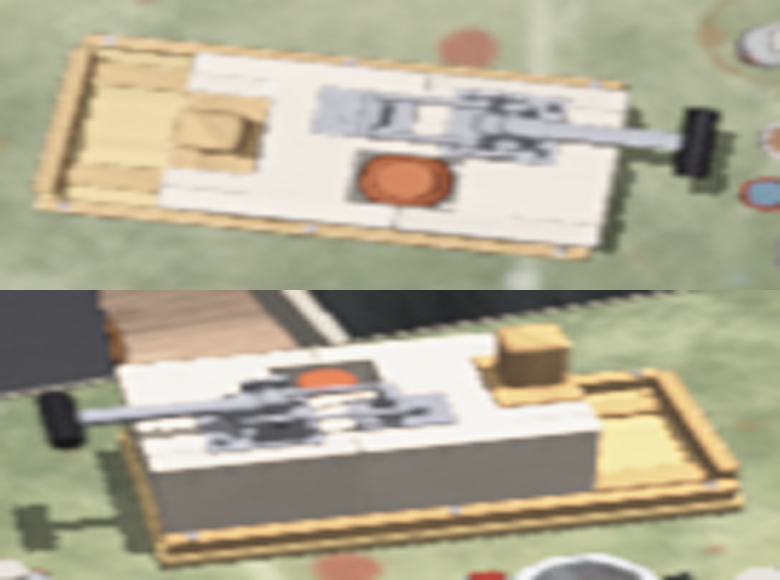

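```bash
python3 - <<'E'
from h import *
def dark(n,c,r=16):
    im=cv2.imread(f"pics/{n}0.png").max(2); x,y=c; s=(im[y-r:y+r,x-10:x+10]<55).astype(np.uint8)
    k,l,st,ce=cv2.connectedComponentsWithStats(s); i=1+st[1:,4].argmax(); print(n,st[i],ce[i]+[x-10,y-r]); return ce[i]+[x-10,y-r]
g1=dark("top",(362,252)); g2=dark("side",(254,178))
G,e=two(g1,g2); print("grip",G,e, plane("top",g1,.109))
L,e=two((277.3,248),(337,154.3)); print("lug",L,e, plane("top",(277.3,248),.125))
# board corners (crop coords -> px), z=.012 
for c in [(85,37),(625,85),(585,257),(37,205)]:
    print(plane("top",(240+c[0]/5.735-.4,212+c[1]/3.537-.4),.014))
t=plane("top",(277.3,248),.125); gg=plane("top",g1,.109)
# mould frame: grip (-108,-20), lug (78,0)
th=np.arctan2(*(t-gg)[[1,0]])-np.arctan2(20,186); print("heading",th,np.hypot(*(t-gg)[:2]))
o=get_obs(); print(rot(o["tool_rot"]).as_matrix().round(3))
E
```

```text
top [ 9  8  4 18 32] [362.65625 253.78125]
side [ 7  9  7 16 80] [254.1125 178.325 ]
grip [0.47736822 0.01194013 0.10340302] 0.002805691536263319 [0.47684036 0.01129892 0.109     ]
lug [0.49233421 0.19951864 0.12230856] 0.002614923160966794 [0.49179333 0.19801479 0.125     ]
[0.56158879 0.26570277 0.014     ]
[0.52421538 0.03240529 0.014     ]
[0.40661507 0.05282097 0.014     ]
[0.4452857 0.2851569 0.014    ]
heading 1.3837674526067645 0.18731366408429972
[[ 0.91   0.414 -0.001]
 [ 0.414 -0.91   0.001]
 [-0.    -0.002 -1.   ]]
```

```bash
python3 -m jog '[{"z":-0.04},{"x":0.03,"y":-0.02,"z":-0.07,"az":-0.05},{"x":0.06,"y":-0.045,"z":-0.07,"az":-0.12},{"x":0.09,"y":-0.07,"z":-0.07,"az":-0.2},{"x":0.12,"y":-0.1,"z":-0.07,"az":-0.28},{"x":0.15,"y":-0.13,"z":-0.07,"az":-0.36},{"x":0.18,"y":-0.16,"z":-0.07,"az":-0.44},{"x":0.21,"y":-0.19,"z":-0.07,"az":-0.52},{"x":0.24,"y":-0.22,"z":-0.07,"az":-0.6},{"x":0.27,"y":-0.25,"z":-0.07,"az":-0.68},{"x":0.29,"y":-0.275,"z":-0.07,"az":-0.74},{"x":0.31,"y":-0.295,"z":-0.07,"az":-0.8}]' 1 40; cat > st.py <<'E'
from h import *
import sys
o=get_obs(); Rm=rot(o["tool_rot"]).as_matrix()
print(o["t"],o["eef_pos"].round(4),o["q"].round(2),o["contact_force"].round(1),o["gripper_width"])
if len(sys.argv)>3:
    print("shift",(Rm.T@(np.array([float(v) for v in sys.argv[1:4]])-o["eef_pos"])).round(4))
    y=1.405; X=np.array([-np.cos(y),-np.sin(y),0]); 
    y=np.array([np.sin(1.405),-np.cos(1.405),0]); z=np.array([0,0,-1.]); T=np.c_[np.cross(y,z),y,z]
    print("turn",R.from_matrix(Rm.T@T).as_rotvec().round(3))
E
python3 st.py .480 .0125 .20
```

```text
0.1 [ 0.2792 -0.614   0.2304] [ 1.04  0.48  0.02  1.56 -0.01  1.11 -0.08] [ 0.8 -0.1  0.5] 1.0015689980616913
shift [ 0.4421 -0.4871  0.0312]
turn [-0.002 -0.001 -0.978]validation failed for argument at $[0]...
```

```bash
python3 -m jog '[{"x":0,"y":0,"z":-0.04,"ax":0,"ay":0,"az":0},{"x":0.03,"y":-0.02,"z":-0.07,"ax":0,"ay":0,"az":-0.05},{"x":0.06,"y":-0.045,"z":-0.07,"ax":0,"ay":0,"az":-0.12},{"x":0.09,"y":-0.07,"z":-0.07,"ax":0,"ay":0,"az":-0.2},{"x":0.12,"y":-0.1,"z":-0.07,"ax":0,"ay":0,"az":-0.28},{"x":0.15,"y":-0.13,"z":-0.07,"ax":0,"ay":0,"az":-0.36},{"x":0.18,"y":-0.16,"z":-0.07,"ax":0,"ay":0,"az":-0.44},{"x":0.21,"y":-0.19,"z":-0.07,"ax":0,"ay":0,"az":-0.52},{"x":0.24,"y":-0.22,"z":-0.07,"ax":0,"ay":0,"az":-0.6},{"x":0.27,"y":-0.25,"z":-0.07,"ax":0,"ay":0,"az":-0.68},{"x":0.29,"y":-0.275,"z":-0.07,"ax":0,"ay":0,"az":-0.74},{"x":0.31,"y":-0.295,"z":-0.07,"ax":0,"ay":0,"az":-0.8}]' 1 40; python3 st.py .480 .0125 .20
```

```text
t: 1.3
eef_pos: [0.4395, -0.2154, 0.3011]
tool_rot: [-0.0, 0.817, 0.577, -0.0]
contact_force: [0.8, 0.0, -0.6]
gripper_width: 1.002
grasp_force: 0.0
1.3 [ 0.4395 -0.2154  0.3011] [ 0.63  0.12 -0.33  1.88  0.04  1.15 -0.05] [ 0.8  0.  -0.6] 1.0021942794133765
shift [ 0.2284 -0.0378  0.1011]
turn [-0.001 -0.    -0.174]
```

```bash
python3 -m jog '[{"x":0.035,"y":-0.005,"z":0,"ax":0,"ay":0,"az":-0.03},{"x":0.075,"y":-0.012,"z":0,"ax":0,"ay":0,"az":-0.06},{"x":0.115,"y":-0.02,"z":0,"ax":0,"ay":0,"az":-0.09},{"x":0.155,"y":-0.026,"z":0,"ax":0,"ay":0,"az":-0.12},{"x":0.195,"y":-0.033,"z":0.01,"ax":0,"ay":0,"az":-0.15},{"x":0.22,"y":-0.037,"z":0.035,"ax":0,"ay":0,"az":-0.174},{"x":0.228,"y":-0.038,"z":0.07,"ax":0,"ay":0,"az":-0.174},{"x":0.228,"y":-0.038,"z":0.1,"ax":0,"ay":0,"az":-0.174},{"x":0.228,"y":-0.038,"z":0.101,"ax":0,"ay":0,"az":-0.174},{"x":0.228,"y":-0.038,"z":0.101,"ax":0,"ay":0,"az":-0.174}]'; python3 st.py .480 .0125 .088
python3 - <<'E'
from h import *
a=read_camera("top")[200:300,240:400,::-1];b=read_camera("side")[100:225,230:390,::-1]
cv2.imwrite("pics/c2.png",np.vstack([cv2.resize(a,(480,300)),cv2.resize(b,(384,300)).copy() if 0 else cv2.copyMakeBorder(cv2.resize(b,(384,300)),0,0,0,96,0)]))
E
```

```text
t: 2.3
eef_pos: [0.4804, 0.0097, 0.2004]
tool_rot: [-0.0, 0.765, 0.644, -0.0]
contact_force: [-0.1, 0.2, 0.0]
gripper_width: 1.0
grasp_force: 0.0
2.3 [0.4804 0.0097 0.2004] [ 0.32  0.24 -0.53  2.01  0.15  0.93 -0.46] [-0.1  0.2  0. ] 0.9997836922493728
shift [ 0.0027 -0.0007  0.1124]
turn [-0.001  0.    -0.004]
```

View pics/c2.png

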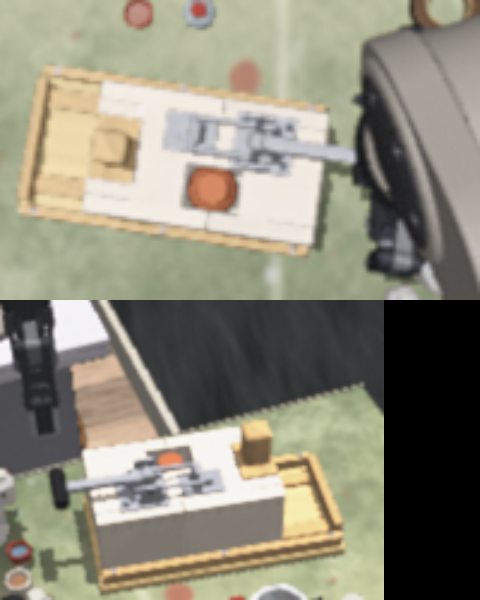

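```bash
python3 -m jog '[{"x":0.002,"y":0,"z":0.035,"ax":0,"ay":0,"az":0},{"x":0.002,"y":0,"z":0.07,"ax":0,"ay":0,"az":0},{"x":0.002,"y":0,"z":0.1,"ax":0,"ay":0,"az":0},{"x":0.002,"y":0,"z":0.117,"ax":0,"ay":0,"az":0},{"x":0.002,"y":0,"z":0.117,"ax":0,"ay":0,"az":0},{"x":0.002,"y":0,"z":0.117,"ax":0,"ay":0,"az":0}]'; python3 st.py .480 .0125 .088
python3 - <<'E'
from h import *
a=read_camera("top")[200:300,300:460,::-1];b=read_camera("side")[120:220,230:390,::-1]
cv2.imwrite("pics/c3.png",np.vstack([cv2.resize(a,(480,300)),cv2.resize(b,(480,300))]))
E
```

```text
t: 3.0
eef_pos: [0.4822, 0.0117, 0.0847]
tool_rot: [0.001, 0.765, 0.644, 0.001]
contact_force: [0.0, -0.4, 1.5]
gripper_width: 1.004
grasp_force: 0.0
3.0 [0.4822 0.0117 0.0847] [ 0.24  0.41 -0.48  2.11  0.3   0.68 -0.6 ] [ 0.  -0.4  1.5] 1.0040661057707507
shift [ 0.0004 -0.0023 -0.0033]
turn [ 0.002 -0.    -0.005]
```

View pics/c3.png

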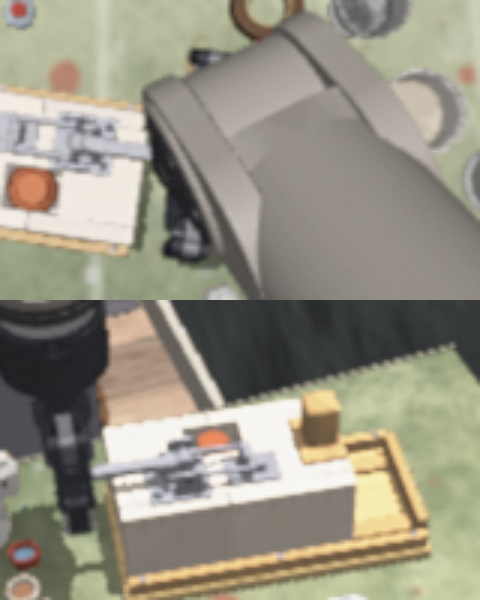

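```bash
python3 -m jog '[{"x":0,"y":-0.002,"z":0,"ax":0,"ay":0,"az":0},{"x":0,"y":-0.002,"z":0,"ax":0,"ay":0,"az":0},{"x":0,"y":-0.002,"z":0,"ax":0,"ay":0,"az":0},{"x":0,"y":-0.002,"z":0,"ax":0,"ay":0,"az":0},{"x":0,"y":-0.002,"z":0,"ax":0,"ay":0,"az":0},{"x":0,"y":-0.002,"z":0,"ax":0,"ay":0,"az":0},{"x":0,"y":-0.002,"z":0,"ax":0,"ay":0,"az":0},{"x":0,"y":-0.002,"z":0,"ax":0,"ay":0,"az":0}]' 0.3 40; python3 st.py
```

```text
t: 3.9
eef_pos: [0.481, 0.0117, 0.0845]
tool_rot: [0.001, 0.765, 0.645, 0.001]
contact_force: [2.4, -2.1, 4.6]
gripper_width: 0.503
grasp_force: 40.7
3.9 [0.481  0.0117 0.0845] [ 0.24  0.41 -0.48  2.11  0.3   0.68 -0.6 ] [ 2.4 -2.1  4.6] 0.5029807336523405
```

```bash
python3 -m jog '[{"x":0.001,"y":0,"z":-0.012,"ax":0,"ay":0,"az":0},{"x":0.0036,"y":0,"z":-0.0236,"ax":0,"ay":0,"az":0},{"x":0.008,"y":0,"z":-0.0348,"ax":0,"ay":0,"az":0},{"x":0.014,"y":0,"z":-0.0452,"ax":0,"ay":0,"az":0},{"x":0.0215,"y":0,"z":-0.0545,"ax":0,"ay":0,"az":0},{"x":0.0215,"y":0,"z":-0.0545,"ax":0,"ay":0,"az":0}]'; python3 st.py
```

```text
t: 4.5
eef_pos: [0.4845, 0.0335, 0.1393]
tool_rot: [0.001, 0.764, 0.645, 0.001]
contact_force: [5.4, -1.9, -0.5]
gripper_width: 0.506
grasp_force: 41.7
4.5 [0.4845 0.0335 0.1393] [ 0.24  0.33 -0.52  2.06  0.23  0.8  -0.58] [ 5.4 -1.9 -0.5] 0.5061705432331876
```

```bash
python3 -m jog '[{"x":0.0088,"y":0.001,"z":-0.0082,"ax":0,"ay":0,"az":0},{"x":0.0187,"y":0.001,"z":-0.0149,"ax":0,"ay":0,"az":0},{"x":0.0295,"y":0.001,"z":-0.02,"ax":0,"ay":0,"az":0},{"x":0.041,"y":0.001,"z":-0.0235,"ax":0,"ay":0,"az":0},{"x":0.0528,"y":0.001,"z":-0.0253,"ax":0,"ay":0,"az":0},{"x":0.0648,"y":0.001,"z":-0.0252,"ax":0,"ay":0,"az":0},{"x":0.0767,"y":0.001,"z":-0.0234,"ax":0,"ay":0,"az":0},{"x":0.0767,"y":0.001,"z":-0.0234,"ax":0,"ay":0,"az":0}]'; python3 st.py
python3 - <<'E'
from h import *
b=read_camera("side")[80:220,210:390,::-1]
cv2.imwrite("pics/c4.png",cv2.resize(b,(720,560)))
E
```

```text
t: 5.3
eef_pos: [0.497, 0.1095, 0.1616]
tool_rot: [0.0, 0.764, 0.645, 0.0]
contact_force: [-0.5, -1.8, 10.2]
gripper_width: 0.505
grasp_force: 42.7
5.3 [0.497  0.1095 0.1616] [ 0.12  0.34 -0.55  1.99  0.23  0.87 -0.72] [-0.5 -1.8 10.2] 0.5046446635594065
```

View pics/c4.png

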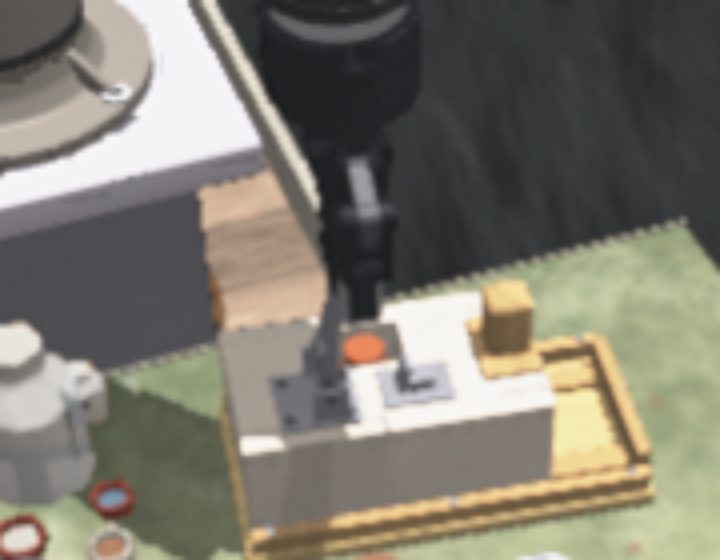

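```bash
python3 -m jog '[{"x":0,"y":0,"z":0,"ax":0,"ay":0,"az":0},{"x":0,"y":0,"z":0,"ax":0,"ay":0,"az":0},{"x":0,"y":0,"z":0,"ax":0,"ay":0,"az":0},{"x":0,"y":0,"z":0,"ax":0,"ay":0,"az":0},{"x":0,"y":0,"z":0,"ax":0,"ay":0,"az":0},{"x":0,"y":0,"z":-0.02,"ax":0,"ay":0,"az":0},{"x":0,"y":0,"z":-0.05,"ax":0,"ay":0,"az":0},{"x":0,"y":0,"z":-0.075,"ax":0,"ay":0,"az":0},{"x":0.04,"y":0,"z":-0.075,"ax":0,"ay":0,"az":0},{"x":0.08,"y":0,"z":-0.075,"ax":0,"ay":0,"az":0},{"x":0.08,"y":0,"z":-0.075,"ax":0,"ay":0,"az":0},{"x":0.08,"y":0,"z":-0.075,"ax":0,"ay":0,"az":0}]' 1; python3 st.py .4915 .199 .09
python3 - <<'E'
from h import *
a=read_camera("top")[200:300,240:400,::-1];b=read_camera("side")[100:220,210:390,::-1]
cv2.imwrite("pics/c5.png",np.vstack([cv2.resize(a,(448,280)),cv2.resize(b,(448,300))]))
E
```

```text
t: 6.55
eef_pos: [0.5098, 0.1884, 0.236]
tool_rot: [-0.0, 0.764, 0.645, -0.0]
contact_force: [0.1, -0.2, 0.3]
gripper_width: 1.003
grasp_force: 0.0
6.55 [0.5098 0.1884 0.236 ] [ 0.02  0.32 -0.6   1.83  0.2   1.05 -0.82] [ 0.1 -0.2  0.3] 1.0029491073637642
shift [ 0.0074 -0.0197  0.146 ]
turn [-0.001  0.    -0.002]
```

View pics/c5.png

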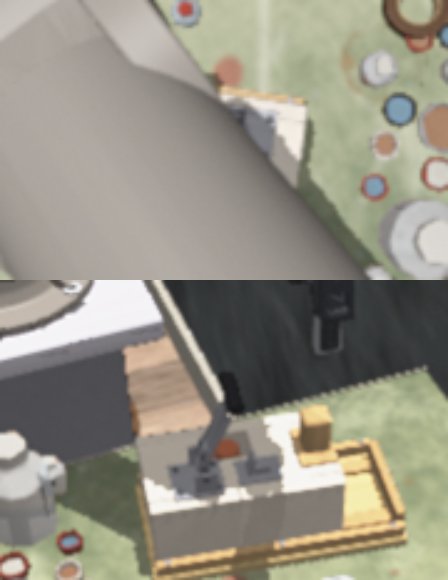

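```bash
python3 -m jog '[{"x":0.007,"y":-0.02,"z":0,"ax":0,"ay":0,"az":0},{"x":0.007,"y":-0.02,"z":0.04,"ax":0,"ay":0,"az":0},{"x":0.007,"y":-0.02,"z":0.08,"ax":0,"ay":0,"az":0},{"x":0.007,"y":-0.02,"z":0.115,"ax":0,"ay":0,"az":0},{"x":0.007,"y":-0.02,"z":0.135,"ax":0,"ay":0,"az":0},{"x":0.007,"y":-0.02,"z":0.145,"ax":0,"ay":0,"az":0},{"x":0.007,"y":-0.02,"z":0.146,"ax":0,"ay":0,"az":0},{"x":0.007,"y":-0.02,"z":0.146,"ax":0,"ay":0,"az":0}]'; python3 st.py .4915 .199 .09
```

```text
t: 7.45
eef_pos: [0.492, 0.198, 0.0911]
tool_rot: [0.0, 0.765, 0.644, 0.001]
contact_force: [0.3, 0.5, 0.0]
gripper_width: 1.0
grasp_force: 0.0
7.45 [0.492  0.198  0.0911] [-0.07  0.48 -0.54  1.99  0.35  0.76 -0.99] [0.3 0.5 0. ] 0.9999909082859562
shift [ 0.0009 -0.0006  0.0011]
turn [ 0.001 -0.001 -0.005]
```

```bash
python3 -m jog '[{"x":0,"y":0,"z":0,"ax":0,"ay":0,"az":0},{"x":0,"y":0,"z":0,"ax":0,"ay":0,"az":0},{"x":0,"y":0,"z":0,"ax":0,"ay":0,"az":0},{"x":0,"y":0,"z":0,"ax":0,"ay":0,"az":0},{"x":0,"y":0,"z":0,"ax":0,"ay":0,"az":0},{"x":0,"y":0,"z":0,"ax":0,"ay":0,"az":0},{"x":0,"y":0,"z":0,"ax":0,"ay":0,"az":0},{"x":0,"y":0,"z":0,"ax":0,"ay":0,"az":0},{"x":0,"y":0,"z":0,"ax":0,"ay":0,"az":0},{"x":0,"y":0,"z":0,"ax":0,"ay":0,"az":0}]' 0.1 40; python3 st.py
```

```text
t: 8.45
eef_pos: [0.491, 0.1984, 0.0907]
tool_rot: [-0.0, 0.764, 0.645, -0.0]
contact_force: [-4.0, 0.3, 5.7]
gripper_width: 0.279
grasp_force: 40.6
8.45 [0.491  0.1984 0.0907] [-0.07  0.48 -0.54  1.99  0.35  0.76 -0.99] [-4.   0.3  5.7] 0.27867107281556946
```

```bash
python3 -m jog '[{"x":0.006,"y":0,"z":0,"ax":0,"ay":0,"az":0},{"x":0.014,"y":0,"z":0,"ax":0,"ay":0,"az":0},{"x":0.022,"y":0,"z":0,"ax":0,"ay":0,"az":0},{"x":0.03,"y":0,"z":0,"ax":0,"ay":0,"az":0},{"x":0.038,"y":0,"z":0,"ax":0,"ay":0,"az":0},{"x":0.044,"y":0,"z":0,"ax":0,"ay":0,"az":0},{"x":0.047,"y":0,"z":0,"ax":0,"ay":0,"az":0},{"x":0.047,"y":0,"z":0,"ax":0,"ay":0,"az":0}]'; python3 st.py .4995 .2490 .0907
```

```text
t: 9.25
eef_pos: [0.4986, 0.2456, 0.0908]
tool_rot: [-0.0, 0.764, 0.645, -0.0]
contact_force: [-4.8, 1.7, 5.4]
gripper_width: 0.275
grasp_force: 40.3
9.25 [0.4986 0.2456 0.0908] [-0.15  0.52 -0.54  1.93  0.36  0.79 -1.06] [-4.8  1.7  5.4] 0.2746854813840614
shift [0.0035 0.0003 0.0001]
turn [-0.001 -0.001 -0.002]
```

```bash
python3 -m jog '[{"x":0.002,"y":0,"z":0,"ax":0,"ay":0,"az":0},{"x":0.004,"y":0,"z":0,"ax":0,"ay":0,"az":0},{"x":0.005,"y":0,"z":0,"ax":0,"ay":0,"az":0},{"x":0.005,"y":0,"z":0,"ax":0,"ay":0,"az":0},{"x":0.005,"y":0,"z":0,"ax":0,"ay":0,"az":0}]'; python3 st.py .4993 .2477 .0907
```

```text
t: 9.75
eef_pos: [0.4989, 0.2474, 0.0907]
tool_rot: [0.001, 0.764, 0.645, -0.002]
contact_force: [-7.4, -6.5, 13.0]
gripper_width: 0.272
grasp_force: 41.6
9.75 [0.4989 0.2474 0.0907] [-0.16  0.52 -0.54  1.93  0.36  0.8  -1.06] [-7.4 -6.5 13. ] 0.2721355003316761
shift [ 0.0003  0.0003 -0.    ]
turn [-0.002  0.004 -0.004]
```

```bash
python3 -m jog '[{"x":0.001,"y":0,"z":0,"ax":0,"ay":0,"az":0},{"x":0.001,"y":0,"z":0,"ax":0,"ay":0,"az":0},{"x":0.001,"y":0,"z":0,"ax":0,"ay":0,"az":0},{"x":0.001,"y":0,"z":0,"ax":0,"ay":0,"az":0},{"x":0.001,"y":0,"z":0,"ax":0,"ay":0,"az":0},{"x":0.001,"y":0,"z":0,"ax":0,"ay":0,"az":0},{"x":0.001,"y":0,"z":-0.02,"ax":0,"ay":0,"az":0},{"x":0.001,"y":0,"z":-0.05,"ax":0,"ay":0,"az":0},{"x":0.001,"y":0,"z":-0.09,"ax":0,"ay":0,"az":0},{"x":0.001,"y":0,"z":-0.13,"ax":0,"ay":0,"az":0},{"x":0.001,"y":0,"z":-0.15,"ax":0,"ay":0,"az":0},{"x":0.001,"y":0,"z":-0.15,"ax":0,"ay":0,"az":0}]' 1; python3 st.py
python3 - <<'E'
from h import *
b=read_camera("side")[100:270,210:410,::-1]
cv2.imwrite("pics/c6.png",cv2.resize(b,(680,578)))
E
```

```text
t: 10.95
eef_pos: [0.5022, 0.2514, 0.2438]
tool_rot: [0.001, 0.765, 0.644, 0.003]
contact_force: [1.0, -0.5, 0.3]
gripper_width: 1.0
grasp_force: 0.0
10.95 [0.5022 0.2514 0.2438] [-0.08  0.34 -0.61  1.79  0.22  1.08 -0.94] [ 1.  -0.5  0.3] 0.9996833305045546
```

View pics/c6.png

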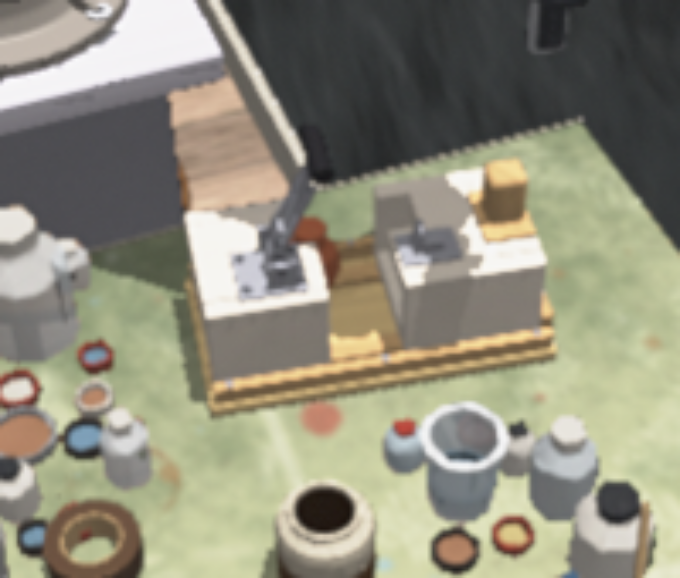

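The picture shows the sliding half drawn to the rail end (gap around px 330–390), the lever leaning over to its stop, and the bail standing up clear of the claw. The jars and tape look undisturbed.

```bash
python3 -c "
from station import *
print(hand_in())"
```

```text
the job is handed in; nothing more can be done
None
```

The latch is open with its lever at the stop, the sliding half is drawn out about 50 mm to its stop, the jars and tape look undisturbed in the last side view, and the job was handed in at about 11 s of the 45 s; no verdict was returned.

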